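# Vent the air manifold and take off its cap of unknown thread hand

## Robot

A 7-joint arm with a two-finger parallel gripper is mounted at the origin on the work surface. World frame = base frame: x ahead of the robot, y to its left, z up, the work surface at z = 0. Lengths are in m, angles in rad, forces in N, time in s.
With the tool pointing down it reaches from about 0.425 to 0.95 m from the base axis. Payload 16.7 kg.
Tool frame: the origin (TCP) lies at the very end of the fingers, on their centre line; the grasp point (between the pads) lies 19 mm behind it; z points along the fingers, y is the line along which they close (so a half turn about z gives the same grasp; the last joint's range is limited). The gripper opens to 94 mm and grips with 3 to 60 N. Pads are 16 mm wide; open, the fingers measure 119 mm over their backs; the gripper's body (75 mm by 177 mm) begins 78 mm behind the grasp point.
Start: joints at [1.058, 0.426, 0.074, 1.606, -0.034, 1.111, -0.067], TCP at [0.24, -0.631, 0.205] pointing down, gripper open.
Joint ranges: [-2.85, 2.85], [-0.5, 2.14], [-1.23, 1.37], [0.21, 2.46], [-1.02, 4.16], [0.16, 2.05], [-2.73, 2.73]. Speed limits (rad/s): [1.89, 1.89, 2.39, 2.39, 3.01, 3.01, 3.01].

## Interface

Orientations are given as a unit quaternion [w, x, y, z].
In Python, from cell import robot, eyes, job gives the robot as it stands.
- The arm moves only by the shell command python3 -m crank 'ROWS' [FORCE]. ROWS is JSON, one flat list of numbers, 7 for each row, row after row: the finger opening in mm, from 0 to 94, then the shift along the tool's x, y, z in mm, then the turn, a rotation vector about the tool's x, y, z in degrees. In form: [hand, tx, ty, tz, ax, ay, az, hand, tx, ty, tz, ax, ay, az, ...]. A call has 1 to 12 rows; each row is the pose to reach, as a shift and turn from the pose commanded when the call began, along the tool's axes at that moment; what a row does not reach only later rows make up. A row lasts 1/8 s, in which the tool goes at most 62.5 mm and 10.7 degrees, less where a joint would pass 70% of its speed; a pose out of reach is approached as far as the arm can. A call with a gripper value outside its range is refused whole. The fingers move at their own pace and stop on an object; FORCE is the grip in N (left out, the last holds). Time passes only in rows, so rows that repeat a pose let the fingers close. It gives the time, the measured TCP pose, the force, the opening and the grip force at its end, in the units of the state.
- robot.get_obs(): the state, without advancing time (a new reading comes with each control period).
- eyes.read_camera(name): name is "scene" or "top" or "wrist"; returns a dict with "img" (420x560x3 uint8, red, green, blue), "mtx" (3x3 intrinsics, pixels), "extrinsics" (4x4, takes a point from world to camera coordinates). Camera axes: x right, y down, z forward; pixel columns grow to the right and rows downward; lengths in m; the calibration is good to about 2 mm. A picture is of the moment at which its call begins. There is no depth.
- job.hand_in(): hands the job in; it is judged then, once.
The state is a dict: "clock": time; "joints": joint angles; "qd": joint speeds; "joint_efforts": joint torques, N m; "position": TCP position; "tcp_rot": TCP orientation; "wrist_force": force on the tool from outside, world axes, zero at the start; "ft_torque": the same for the moment, N m; "gripper_width": finger opening in m; "finger_force": force on a finger pad.
Only numpy, scipy, OpenCV 4.12 (cv2) and the standard library are available. Lean on these libraries where they do the work, as an engineer would, in place of code of your own. Each camera call takes 0.05 s, during which the arm holds its last target. There are 200 camera calls.

## Task

Push the loose vent tube down over the bare spigot of the air manifold block until it is fully home, and leave it there. Then unscrew the hex cap on the other port: its thread may be right- or left-handed and nothing shows which, so find out by trying which way it loosens, lift it off, and finish while still holding it in the gripper, still and upright, about ten centimetres above its seat. Leave the lug nut tray, socket rail, extension bar and cup where they are.

Things in the scene. Friction and masses are not known exactly. Their poses are not given: they have to be found in the camera images.
- block: aluminium manifold block fixed to the shelf, 90 (its x) x 210 (its y) x 40 mm high; origin under its centre, z up. The capped port is 65 mm from the centre towards its -y, the bare spigot 65 mm towards its +y. It never moves during the job but its place and yaw differ each time.
- spigot_tip (a point): top of the bare steel spigot, on its axis, 107 mm above the shelf. The spigot is upright, 22 mm in diameter, 37 mm tall above its shoulder, its top 9 mm tapering to 13 mm diameter.
- spigot_shoulder (a point): foot of the spigot on its axis: the flat top, 70 mm above the shelf, of a round boss 46 mm in diameter and 30 mm tall. The tube is fully home when its lower end rests here.
- cap_seat (a point): centre of the cap's seat on the block's top face, 40 mm above the shelf; axes as the block's. A hidden threaded steel stub 28 mm tall and at most 38 mm across stands here under the cap.
- cap: steel hex cap, 220 g, on the stub; origin at the centre of its lower rim, which lies on the seat at the start, z up its axis. Round skirt 51 mm in diameter from 0 to 36 mm height, then a hexagon 40 mm across flats from 36 to 60 mm height; one pair of flats faces the cap's +x and -x, the others every 60 degrees. It turns in place on its seat and need not be lifted while turned.
- cap_hex (a point): point on the cap's axis at mid-height of the hexagon, 48 mm above its lower rim. Coarse part-turn thread of hidden hand: the tightening way meets a hard stop 8 to 20 degrees from the start; the loosening way turns easily, is free 40 to 60 degrees from the start, then the cap lifts straight off (another stop lies beyond 100 degrees). Until then it cannot be pulled off.
- tube: rigid aluminium vent tube standing upright on the shelf, outer diameter 34 mm, bore 25 mm, 60 mm long, both ends alike, 90 g; origin at the centre of its lower end, z along its axis
- tray: bystander: stainless steel tray of lug nuts, 120 x 170 x 25 mm high, nuts to 30 mm; origin under its centre
- socket_rail: bystander: orange plastic rail 30 x 220 mm with five upright steel sockets, 42 mm high; origin under its centre
- extension_bar: bystander: chrome extension bar lying along its x, 152 mm long, 18 mm thick; origin on the shelf under its middle
- cap_cup: bystander: open blue hard cup, 66 mm in diameter, 55 mm high; origin under its centre
Not all that is in view belongs to the job. There is more than one size of the tube; the one meant has the size given above. Several things look just like the block: the one meant starts farthest to the robot's right.

How it is judged:
By the outcome, as a careful person would: the job done as asked, in the order asked, and still so for the second after the job is handed in, while the arm keeps its last pose, push and grip.
It also fails if it takes over 64 s, if anything falls off the work surface, if the arm or the gripper's body presses on something with over 40 N, if the wrist force passes 120 N, or if a joint passes its speed limit or range.

## Working session

There is one attempt and no reset: what is moved stays moved. The work goes in short steps, Python scripts to look and compute and a shell command to move; the robot and the scene stay as the last step left them, time stands still between calls to the robot, and variables do not carry over. Pictures are saved under pics/ and viewed, at most 11 in all, crops included, and the job is handed in when it is done.

```bash
ls; mkdir -p pics
cat > h.py <<'E'
import numpy as np, cv2
from cell import robot, eyes, job
def cam(n):
    d=eyes.read_camera(n); return d["img"],np.array(d["mtx"]),np.array(d["extrinsics"])
def ray(K,E,uv):
    R,t=E[:3,:3],E[:3,3]; d=R.T@np.linalg.inv(K)@np.array([uv[0],uv[1],1.]); return -R.T@t,d
def onz(K,E,uv,z):
    c,d=ray(K,E,uv); return c+d*(z-c[2])/d[2]
def proj(K,E,p):
    q=K@(E[:3,:3]@np.array(p)+E[:3,3]); return q[:2]/q[2]
def tri(*a):
    A=np.zeros((3,3));b=np.zeros(3)
    for K,E,uv in a:
        c,d=ray(K,E,uv); d=d/np.linalg.norm(d); P=np.eye(3)-np.outer(d,d); A+=P;b+=P@c
    return np.linalg.solve(A,b)
def save(n,img): cv2.imwrite(f"pics/{n}.png",img[:,:,::-1])
E
python3 - <<'E'
from h import *
np.set_printoptions(precision=4,suppress=True)
a=[]
for n in["scene","top","wrist"]:
    i,K,E=cam(n); np.savez(f"c_{n}.npz",i=i,K=K,E=E); save(n,i); print(n,K.tolist(),-E[:3,:3].T@E[:3,3],E[:3,:3])
print(robot.get_obs())
E
```

```text
pics
scene [[459.0394008794897, 0.0, 278.7329414589256], [0.0, 459.0394008794897, 213.37624860188606], [0.0, 0.0, 1.0]] [0.8444 0.3023 0.9531] [[-0.7492  0.6623 -0.0003]
 [ 0.5769  0.6523 -0.4916]
 [-0.3254 -0.3685 -0.8708]]
top [[522.5086053616467, 0.0, 285.0664974097658], [0.0, 522.5086053616467, 211.26157940880915], [0.0, 0.0, 1.0]] [ 0.3463 -0.059   1.2237] [[ 0.0246 -0.9997  0.0097]
 [-0.9893 -0.0257 -0.1435]
 [ 0.1437 -0.0061 -0.9896]]
wrist [[373.0880721187294, 0.0, 279.4225081782202], [0.0, 373.0880721187294, 212.49415786026682], [0.0, 0.0, 1.0]] [ 0.3017 -0.6079  0.3835] [[ 0.3556 -0.9346 -0.0022]
 [-0.9094 -0.3466  0.2297]
 [-0.2155 -0.0797 -0.9733]]
{'clock': 0.15, 'joints': array([ 1.0575,  0.4265,  0.0738,  1.6064, -0.0341,  1.1108, -0.0671]), 'qd': array([-0.0011, -0.0004, -0.0002, -0.0025, -0.0003,  0.0009, -0.0002]), 'joint_efforts': array([  0.0052, -93.6272,   3.6702, -45.4423,  -0.0488,   0.0179,
         0.0002]), 'position': array([ 0.2401, -0.6305,  0.205 ]), 'tcp_rot': array([-0.0004,  0.9835,  0.1809, -0.0001]), 'wrist_force': array([-0.7884, -0.3569,  0.1152]), 'ft_torque': array([ 0.0369, -0.0402, -0.0106]), 'finger_force': 0.0, 'gripper_width': 0.09413595319461822}
```

View pics/scene.png

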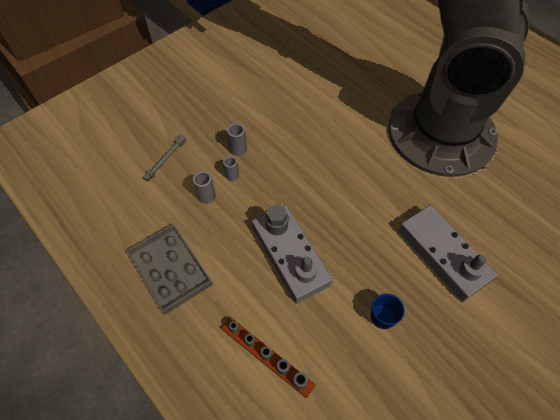

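View pics/top.png

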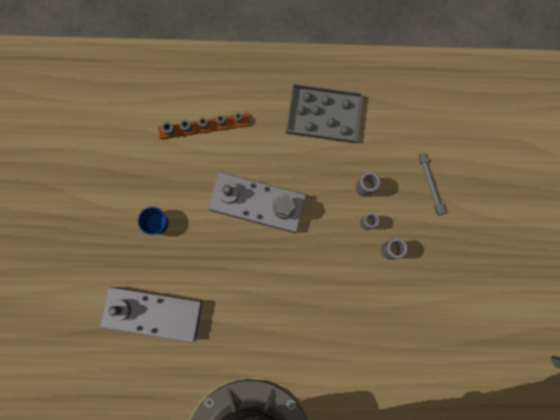

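The pictures show two blocks: the one at top (257,202) / scene (290,255) has a cap and is farther to the right (-y) than the one at top (151,315). There are three tubes: top (369,183), (371,221) and (396,248), which are scene (204,187), (231,168) and (237,140). I'll measure their sizes.

```bash
cat >> h.py <<'E'
def load(n):
    d=np.load(f"c_{n}.npz"); return d["i"],d["K"],d["E"]
E
python3 - <<'E'
from h import *
np.set_printoptions(precision=4,suppress=True)
out=[]
for n,box in(("top",(200,150,420,270)),("scene",(180,110,340,310))):
    i,K,E=load(n); hsv=cv2.cvtColor(i,cv2.COLOR_RGB2HSV)
    m=((hsv[:,:,1]<60)&(hsv[:,:,2]>50)).astype(np.uint8)*255
    x0,y0,x1,y1=box
    c,h=cv2.findContours(m,cv2.RETR_CCOMP,cv2.CHAIN_APPROX_NONE)
    for k,q in enumerate(c):
        if 60<cv2.contourArea(q)<8000:
            bx=cv2.boundingRect(q)
            if x0<=bx[0]<x1 and y0<=bx[1]<y1: print(n,h[0][k][3],bx,cv2.contourArea(q),cv2.fitEllipse(q))
    s=3.6 if n=="top" else 3
    crop=cv2.resize(i[y0:y1,x0:x1],None,fx=s,fy=s,interpolation=cv2.INTER_CUBIC)
    save("crop_"+n,np.clip(crop*1.5,0,255).astype(np.uint8))
E
```

```text
top -1 (381, 238, 27, 21) 402.0 ((394.3784484863281, 248.4501495361328), (19.489166259765625, 26.551233291625977), 76.44219207763672)
top 31 (390, 243, 10, 12) 75.0 ((394.2425231933594, 248.5704803466797), (8.529953956604004, 11.704927444458008), 159.78855895996094)
top -1 (361, 213, 19, 16) 210.5 ((369.8130187988281, 220.7423858642578), (14.710061073303223, 18.4989013671875), 66.44054412841797)
top -1 (356, 172, 24, 24) 393.5 ((367.66046142578125, 183.28988647460938), (19.474475860595703, 26.094894409179688), 45.08366394042969)
top 39 (363, 179, 10, 10) 62.5 ((367.6387939453125, 183.2397918701172), (8.091012954711914, 10.406532287597656), 133.8253631591797)
top -1 (208, 172, 98, 61) 3534.0 ((256.7886047363281, 201.81716918945312), (44.005035400390625, 113.70255279541016), 104.6097412109375)
scene -1 (252, 205, 80, 98) 3521.0 ((294.1312255859375, 255.5247802734375), (45.71135330200195, 107.86051940917969), 150.15228271484375)
scene -1 (193, 171, 22, 33) 482.5 ((203.87527465820312, 186.31982421875), (18.15262222290039, 35.189735412597656), 164.30917358398438)
scene -1 (223, 156, 16, 25) 240.5 ((230.91372680664062, 167.43528747558594), (12.752026557922363, 26.626636505126953), 166.91822814941406)
scene -1 (227, 123, 20, 33) 408.0 ((237.13815307617188, 138.0817108154297), (16.31966781616211, 35.50296401977539), 170.1872100830078)
```

View pics/crop_top.png

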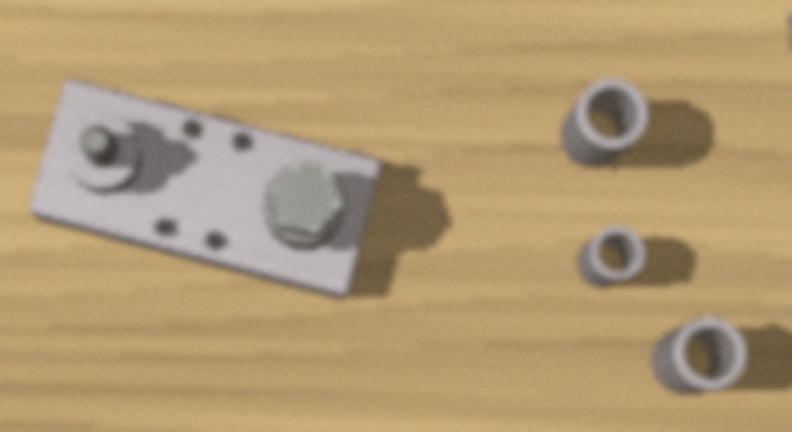

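View pics/crop_scene.png

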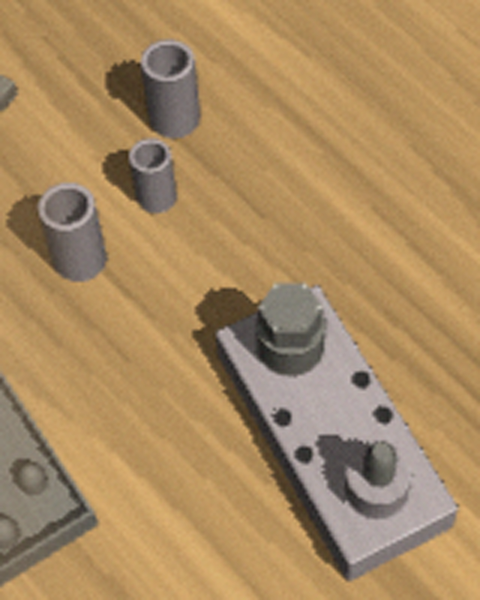

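Run:
```python
from h import *
np.set_printoptions(precision=4,suppress=True)
_,K,E=load("top");_,K2,E2=load("scene")
T=lambda u,v:np.array([(u+.5)/3.6-.5+200,(v+.5)/3.6-.5+150])
S=lambda u,v:np.array([(u+.5)/3-.5+180,(v+.5)/3-.5+110])
for n,a,b,w in(("A",(612,115),(68,207),71),("small",(616,253),(152,155),57),("C",(709,353),(168,60),73),("cap",(303,197),(291,307),0),("spig",(97,138),(382,446),0)):
    a,b=T(*a),S(*b); p=tri((K,E,a),(K2,E2,b)); z=(E@np.r_[p,1])[2]
    print(n,p,"px err",proj(K,E,p)-a,proj(K2,E2,p)-b,"dia",w/3.6*z/K[0,0])
c=[onz(K,E,T(*q),.04) for q in((68,80),(381,160),(345,297),(32,213))]
c=np.array(c);print(c,np.mean(c,0),np.linalg.norm(np.roll(c,-1,0)-c,axis=1))
d=(c[0]+c[3]-c[1]-c[2]);yaw=np.arctan2(-d[0],d[1]);print("block yaw",np.degrees(yaw))
R=np.array([-np.sin(yaw),np.cos(yaw)]);m=c.mean(0)[:2];print("spigot",m+.065*R,"cap",m-.065*R)
```

```text
A [ 0.5862 -0.2549  0.0729] px err [ 0.1679 -0.1509] [0.2159 0.0488] dia 0.044331445737165444
small [ 0.5014 -0.2602  0.0574] px err [ 0.2001 -0.1696] [0.2413 0.0544] dia 0.035686940480074134
C [ 0.4391 -0.3145  0.0754] px err [ 0.3318 -0.2779] [0.38  0.089] dia 0.04467899765023861
cap [ 0.5256 -0.0638  0.0988] px err [ 0.4267 -0.3291] [0.538 0.108] dia 0.0
spig [0.5557 0.0612 0.112 ] px err [ 0.2287 -0.1586] [0.296  0.0597] dia 0.0
[[ 0.6063  0.0897  0.04  ]
 [ 0.5594 -0.1123  0.04  ]
 [ 0.4709 -0.0912  0.04  ]
 [ 0.5194  0.1088  0.04  ]] [ 0.539  -0.0013  0.04  ] [0.2074 0.091  0.2058 0.089 ]
block yaw -13.345450735629399
spigot [0.554 0.062] cap [ 0.524  -0.0645]
```

The small tube at top (371,221) / scene (231,162) measures about 35.7 mm across and 57 mm high. The others are about 44 mm across and 73–75 mm high, so the small one is the tube meant, as the crops confirm. The block meant is the one at top (257,202), farthest right. The current tool yaw closes between the tall tubes, so I'll keep it and move over the tube.

```bash
python3 -m crank '[70,60,-40,0,0,0,0, 70,120,-80,0,0,0,0, 70,180,-121,0,0,0,0, 70,240,-161,0,0,0,0, 70,300,-202,0,0,0,0, 70,345,-232,0,0,0,0, 70,376,-253,0,0,0,0, 70,376,-253,0,0,0,0, 70,376,-253,0,0,0,0, 70,376,-253,0,0,0,0]'
python3 - <<'E'
from h import *
i,K,E=cam("wrist"); np.savez("c_w1.npz",i=i,K=K,E=E); save("w1",i)
p=robot.get_obs();print(p["position"],p["tcp_rot"],p["clock"])
print(proj(K,E,[.5014,-.2602,.06]))
E
```

```text
clock: 1.4
position: [0.5005, -0.2623, 0.2054]
tcp_rot: [0.0, 0.984, 0.18, -0.0]
wrist_force: [-0.6, -0.5, -0.1]
gripper_width: 0.0694
finger_force: 0.0
[ 0.50041471 -0.26239294  0.20538146] [ 1.24128847e-04  9.83739286e-01  1.79602113e-01 -2.88515391e-04] 1.45
[277.21172313 198.6751141 ]
```

View pics/w1.png

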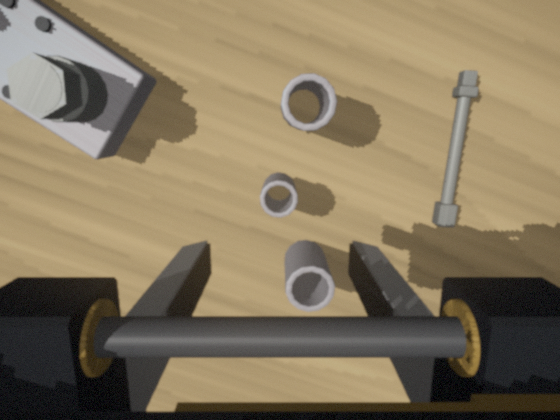

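The small tube's rim is at (279,198), within 2 px of the prediction, with clear finger space on both sides. The tall tubes are at (308,102) and (310,288). I'm going down to grasp.

```bash
python3 -m crank '[70,2,0,50,0,0,0, 70,2,0,100,0,0,0, 70,2,0,145,0,0,0, 70,2,0,175,0,0,0, 70,2,0,183,0,0,0, 70,2,0,183,0,0,0, 30,2,0,183,0,0,0, 30,2,0,183,0,0,0, 30,2,0,183,0,0,0, 30,2,0,183,0,0,0, 30,2,0,183,0,0,0]' 30; python3 -m crank '[30,0,0,-40,0,0,0, 30,0,0,-90,0,0,0, 30,0,0,-140,0,0,0, 30,0,0,-180,0,0,0, 30,0,0,-180,0,0,0, 30,0,0,-180,0,0,0]' 30;python3 - <<'E'
from h import *
for n in("wrist","top","scene"):
    i,K,E=cam(n); np.savez(f"c_{n}2.npz",i=i,K=K,E=E)
    if n=="wrist":save("w2",i)
E
```

```text
clock: 2.82
position: [0.5036, -0.2599, 0.0227]
tcp_rot: [0.0, 0.984, 0.181, 0.0]
wrist_force: [-0.1, -0.1, 5.3]
gripper_width: 0.0336
finger_force: 30.0
clock: 3.58
position: [0.5029, -0.2597, 0.2017]
tcp_rot: [-0.0, 0.984, 0.181, -0.0]
wrist_force: [0.6, -0.9, -1.1]
gripper_width: 0.0335
finger_force: 30.0
```

View pics/w2.png

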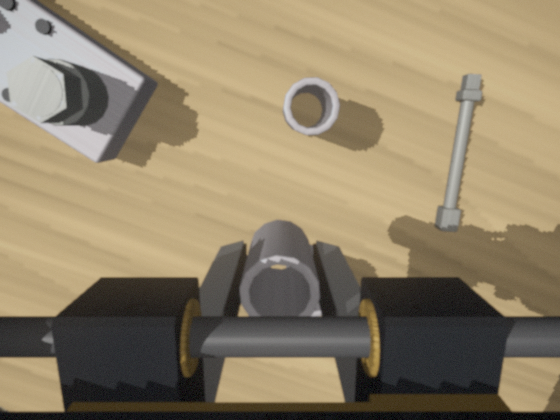

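The tube is gripped upright (rim about (280,293)) and the lift is clean. Next I move to a standoff beside the spigot for a close look.

```bash
python3 -m crank '[30,15,-40,0,0,0,0, 30,35,-95,0,0,0,0, 30,57,-155,0,0,0,0, 30,79,-215,0,0,0,0, 30,95,-260,0,0,0,0, 30,103,-281,0,0,0,0, 30,103,-281,0,0,0,0, 30,103,-281,0,0,0,0, 30,103,-281,0,0,0,0]' 30;python3 - <<'E'
from h import *
i,K,E=cam("wrist"); np.savez("c_w3.npz",i=i,K=K,E=E); save("w3",i)
p=robot.get_obs(); print(p["position"],p["tcp_rot"])
for q in((.5557,.0612,.107),(.554,.062,.107),(.5557,.0612,.07),(.5248,-.064,.1)): print(proj(K,E,q))
P=p["position"]; q=onz(K,E,(280,258),P[2]+.0373)-P; a=np.radians(20.84)
print("far rim in tool xy",q@[np.cos(a),np.sin(a),0],q@[np.sin(a),-np.cos(a),0])
E
```

```text
clock: 4.85
position: [0.4996, 0.0382, 0.2022]
tcp_rot: [0.0, 0.984, 0.18, -0.0]
wrist_force: [0.2, -0.2, -1.3]
gripper_width: 0.0333
finger_force: 30.0
[0.4997032  0.03833259 0.20234336] [ 3.90513383e-05  9.83649999e-01  1.80090695e-01 -1.40312357e-04]
[276.61846017 131.64397843]
[274.74210553 133.50501323]
[276.999956   130.76871138]
[412.84274531 227.43681268]
far rim in tool xy 0.013500406319633554 0.000848897095537734
```

View pics/w3.png

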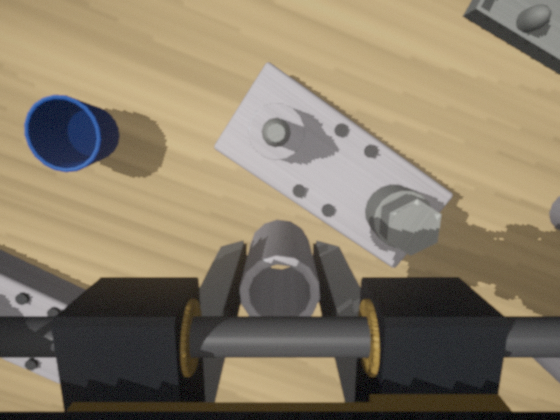

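The spigot tip is at about (275,131), matching the prediction. I'll enlarge it to refine the spigot tip and the tube's position in the hand.

Run:
```python
from h import *
i,K,E=load("w3")
f=lambda x,y:cv2.resize(np.clip(i[y:y+110,x:x+75]*1.4,0,255).astype(np.uint8),None,fx=5,fy=5,interpolation=cv2.INTER_CUBIC)
save("w3c",np.hstack([f(240,90),f(243,212)]))
```

```text
(no output)
```

View pics/w3c.png

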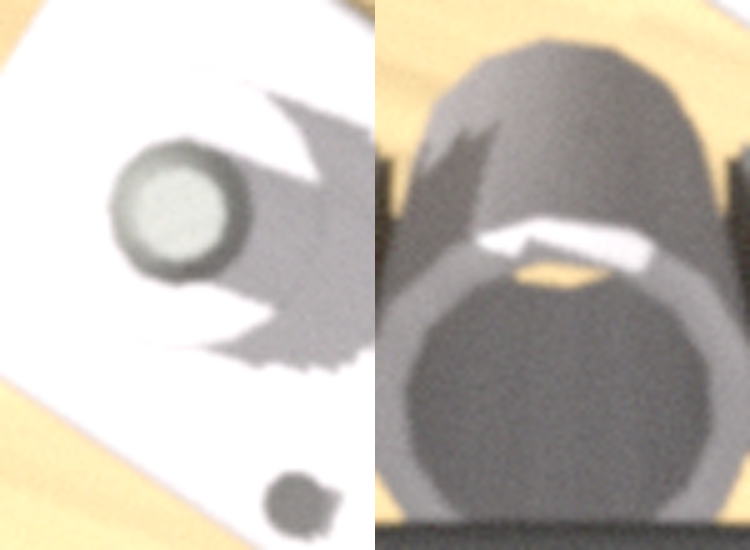

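Run:
```python
from h import *
i,K,E=load("w3"); P=robot.get_obs()["position"]; a=np.radians(20.75)
tx=np.array([np.cos(a),np.sin(a),0]);ty=np.array([np.sin(a),-np.cos(a),0])
for uv,dz,r in(((279,255),.0373,.017),((279,264),.0373,.0125),((278.2,219.6),-.0227,.017)):
    q=onz(K,E,uv,P[2]+dz)-P; print("tube axis tool xy",q@tx-r,q@ty)
_,Kt,Et=load("top");_,Ks,Es=load("scene")
t=(K,E,(275.2,131.8)); p=tri(t,(Kt,Et,(226.6,188)),(Ks,Es,(307,258.5)))
for p in(p,onz(K,E,t[2],.107)): print("tip",p,"delta tool",(p-P)@tx,(p-P)@ty)
```

```text
tube axis tool xy -0.002229637919367226 0.0004279321680801543
tube axis tool xy -0.0015506510748827234 0.0004258355844080336
tube axis tool xy -0.003026858342493874 -0.0001486873325093082
tip [0.55564106 0.06157668 0.11146602] delta tool 0.06054463567917791 -0.00191808857686411
tip [0.55523724 0.06211333 0.107     ] delta tool 0.060357134452592755 -0.002562993974348941
```

```bash
python3 -m crank '[30,30,-1,0,0,0,0, 30,62.5,-2.5,0,0,0,0, 30,62.5,-2.5,0,0,0,0, 30,62.5,-2.5,30,0,0,0, 30,62.5,-2.5,60,0,0,0, 30,62.5,-2.5,75,0,0,0, 30,62.5,-2.5,82,0,0,0, 30,62.5,-2.5,82,0,0,0]' 30
```

```text
clock: 5.9
position: [0.5574, 0.0639, 0.1208]
tcp_rot: [-0.0, 0.984, 0.181, 0.0]
wrist_force: [-0.0, -0.3, -1.6]
gripper_width: 0.0337
finger_force: 30.0
```

```bash
python3 -m crank '[30,0,0,5,0,0,0, 30,0,0,10,0,0,0, 30,0,0,13,0,0,0, 30,0,0,13,0,0,0]' 30
```

```text
clock: 6.4
position: [0.5571, 0.0639, 0.1073]
tcp_rot: [-0.0, 0.984, 0.181, -0.0]
wrist_force: [-0.7, 0.1, -0.1]
gripper_width: 0.0334
finger_force: 30.0
```

```bash
python3 -m crank '[30,0,0,5,0,0,0, 30,0,0,9,0,0,0, 30,0,0,12,0,0,0, 30,0,0,12,0,0,0]' 30; python3 -m crank '[30,0,0,1,0,0,0, 30,0,0,2,0,0,0, 30,0,0,3,0,0,0, 30,0,0,4,0,0,0, 30,0,0,4,0,0,0]' 30
```

```text
clock: 6.9
position: [0.557, 0.064, 0.0952]
tcp_rot: [-0.0, 0.984, 0.181, -0.0]
wrist_force: [-0.1, 0.7, -0.7]
gripper_width: 0.0336
finger_force: 30.0
clock: 7.52
position: [0.5575, 0.064, 0.0927]
tcp_rot: [0.0, 0.984, 0.181, 0.0]
wrist_force: [-6.3, -1.8, 18.1]
gripper_width: 0.0334
finger_force: 30.0
```

The tube is seated: the TCP stopped at 0.0927, exactly the grasp height plus 70 mm, with 18 N of contact force. I'll release, retreat and look at both ports.

```bash
python3 -m crank '[60,0,0,2,0,0,0, 60,0,0,2,0,0,0, 60,0,0,2,0,0,0, 60,0,0,2,0,0,0, 60,0,0,-40,0,0,0, 60,0,0,-85,0,0,0, 60,0,0,-105,0,0,0, 60,-40,35,-110,0,0,0, 60,-85,72,-110,0,0,0, 60,-126,108,-110,0,0,0, 60,-126,108,-110,0,0,0, 60,-126,108,-110,0,0,0]'
python3 - <<'E'
from h import *
for n in("wrist","top","scene"):
    i,K,E=cam(n); np.savez(f"c_{n}4.npz",i=i,K=K,E=E)
    if n=="wrist":
        s=cv2.resize(np.clip(i[40:240,170:420]*1.2,0,255).astype(np.uint8),None,fx=3,fy=3,interpolation=cv2.INTER_CUBIC); save("w4",s)
        print(proj(K,E,(.525,-.064,.1)))
p=robot.get_obs(); print(p["position"],p["joints"])
E
```

```text
clock: 9.02
position: [0.4781, -0.0816, 0.2017]
tcp_rot: [-0.0, 0.984, 0.181, 0.0]
wrist_force: [-0.3, -0.3, 0.2]
gripper_width: 0.0597
finger_force: 0.0
[279.28274776 146.13580862]
[ 0.47833971 -0.08074407  0.201434  ] [ 0.28260875  0.13327567 -0.26901817  2.01061163  0.04147563  1.00288519
 -1.2117784 ]
```

View pics/w4.png

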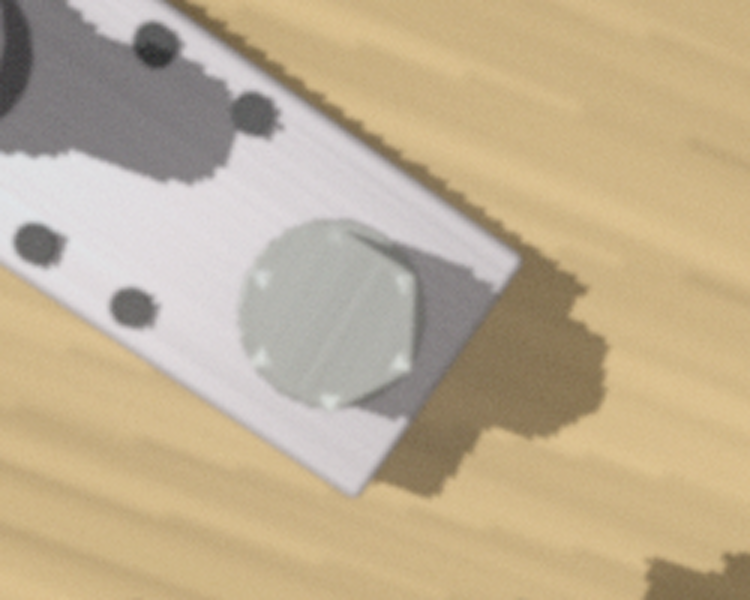

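Run:
```python
from h import *
i,K,E=load("wrist4"); P=robot.get_obs()["position"]
C=np.array([(341,232),(404,282),(399,362),(330,400),(260,360),(261,278)])
C=(C+.5)/3-.5+[170,40]
w=np.array([onz(K,E,c,.0985) for c in C]); m=w.mean(0); d=w-m
print("centre",m,"radius",np.linalg.norm(d,axis=1)*1e3)
ang=np.degrees(np.arctan2(d[:,1],d[:,0]))
print("corner ang mod60",ang%60,"flat normals at +30; tool y at",-(90-20.85)%60)
a=np.radians(20.85);tx=np.array([np.cos(a),np.sin(a),0]);ty=np.array([np.sin(a),-np.cos(a),0])
_,Kt,Et=load("top");_,Ks,Es=load("scene")
p=tri((K,E,C.mean(0)),(Kt,Et,(283.8,204.4)),(Ks,Es,(276.8,212)));print("tri",p)
for q in(m,p):print("delta tool mm",1e3*(q-P)@tx,1e3*(q-P)@ty)
print("top tube check px", proj(Kt,Et,(.555,.062,.13)))
i=np.load("c_scene4.npz")["i"]; save("s4",cv2.resize(i[190:310,230:390],None,fx=3.5,fy=3.5,interpolation=cv2.INTER_CUBIC))
```

```text
centre [ 0.52517573 -0.06489365  0.0985    ] radius [21.20498166 19.86321115 19.6747091  20.00052707 20.69236914 20.31401166]
corner ang mod60 [15.22289182 18.28874066 18.7416489  19.06811456 19.57004082 20.91857635] flat normals at +30; tool y at 50.849999999999994
tri [ 0.52535511 -0.06415576  0.09821342]
delta tool mm 49.410505460564195 1.8575274540708289
delta tool mm 49.84076970919295 1.2318097007103155
top tube check px [225.59240871 186.55158371]
```

View pics/s4.png

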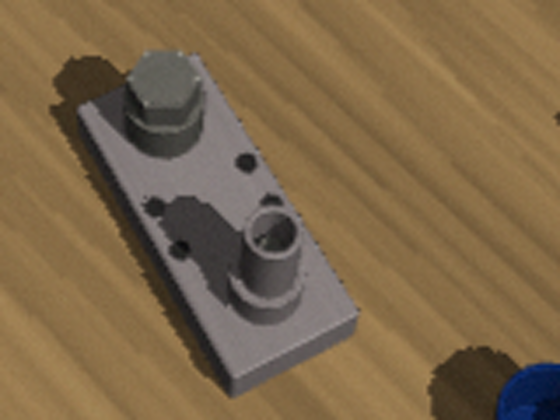

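The tube stands upright on its boss (crop (268,260)). The hex is about 2° off the present tool yaw, so I go straight down on it, keeping the fingertips above the skirt.

```bash
python3 -m crank '[60,49.6,1.5,0,0,0,2, 60,49.6,1.5,0,0,0,2, 60,49.6,1.5,40,0,0,2, 60,49.6,1.5,80,0,0,2, 60,49.6,1.5,110,0,0,2, 60,49.6,1.5,122,0,0,2, 60,49.6,1.5,122,0,0,2, 36,49.6,1.5,122,0,0,2, 36,49.6,1.5,122,0,0,2, 36,49.6,1.5,122,0,0,2, 36,49.6,1.5,122,0,0,2]' 60; python3 -c "
from h import *
p=robot.get_obs();print(p['position'],p['tcp_rot'],p['ft_torque'])"
```

```text
clock: 10.55
position: [0.5254, -0.0655, 0.0804]
tcp_rot: [0.0, 0.987, 0.164, 0.001]
wrist_force: [-1.7, 0.3, 7.8]
gripper_width: 0.0397
finger_force: 60.0
[ 0.52536239 -0.06553123  0.08039934] [1.58204989e-04 9.86514537e-01 1.63672158e-01 6.84363417e-04] [0.09625295 0.34011799 0.00833835]
```

Gripped on the flats (39.7 mm). First I try counter-clockwise from above (negative about tool z) by a little past the stop range.

```bash
G='from h import *
p=robot.get_obs();q=p["tcp_rot"];print("yaw",2*np.degrees(np.arctan2(q[2],q[1])),"torque",p["ft_torque"],"F",p["wrist_force"])'; echo "$G">g.py; python3 -m crank '[36,0,0,0,0,0,-4, 36,0,0,0,0,0,-8, 36,0,0,0,0,0,-8]' 60;python3 g.py; python3 -m crank '[36,0,0,0,0,0,-3, 36,0,0,0,0,0,-6, 36,0,0,0,0,0,-6]' 60;python3 g.py;  python3 -m crank '[36,0,0,0,0,0,-3, 36,0,0,0,0,0,-6, 36,0,0,0,0,0,-6]' 60;python3 g.py
```

```text
clock: 10.92
position: [0.5255, -0.0651, 0.0804]
tcp_rot: [-0.0, 0.973, 0.233, 0.001]
wrist_force: [0.1, 2.7, 6.3]
gripper_width: 0.0394
finger_force: 60.0
yaw 26.91861378364392 torque [0.69619494 0.12523466 0.0844692 ] F [0.09565296 2.68019117 6.31312771]
clock: 11.3
position: [0.5254, -0.0645, 0.0804]
tcp_rot: [-0.0, 0.959, 0.283, 0.001]
wrist_force: [-1.9, 6.2, 9.0]
gripper_width: 0.0398
finger_force: 60.1
yaw 32.865012730914216 torque [ 1.64725164  0.43356994 -0.73884689] F [-1.8577317   6.24317237  9.04836403]
clock: 11.68
position: [0.5261, -0.064, 0.0805]
tcp_rot: [-0.001, 0.943, 0.332, 0.002]
wrist_force: [2.4, 9.4, 4.5]
gripper_width: 0.0401
finger_force: 61.9
yaw 38.80334959976374 torque [ 2.45513093 -0.60893811 -1.7779154 ] F [2.40946791 9.4382527  4.50361709]
```

Torque rises (0.08→0.74→1.78 N·m) and the pads start to open on the hex: a hard stop, so counter-clockwise tightens. I reverse.

```bash
python3 -m crank '[36,0,0,0,0,0,8, 36,0,0,0,0,0,16, 36,0,0,0,0,0,20, 36,0,0,0,0,0,20]' 60;python3 g.py; python3 -m crank '[36,0,0,0,0,0,8, 36,0,0,0,0,0,16, 36,0,0,0,0,0,25, 36,0,0,0,0,0,25]' 60;python3 g.py
```

```text
clock: 12.18
position: [0.5255, -0.0655, 0.0804]
tcp_rot: [0.0, 0.987, 0.163, 0.001]
wrist_force: [1.3, -0.0, 5.2]
gripper_width: 0.0396
finger_force: 59.5
yaw 18.774985802198465 torque [ 0.21870132  0.00134274 -0.02499077] F [ 1.27383684e+00 -3.91480430e-03  5.20917265e+00]
clock: 12.68
position: [0.5255, -0.0655, 0.0804]
tcp_rot: [0.0, 0.998, -0.055, 0.001]
wrist_force: [0.2, -0.0, 5.1]
gripper_width: 0.0398
finger_force: 59.5
yaw -6.306003265218037 torque [ 0.01454109 -0.1093848  -0.08570558] F [ 0.21672991 -0.00894367  5.11256368]
```

Clockwise turns freely past 20°, so the thread is left-handed. I continue to about 72°.

```bash
python3 -m crank '[36,0,0,0,0,0,8, 36,0,0,0,0,0,16, 36,0,0,0,0,0,24, 36,0,0,0,0,0,32, 36,0,0,0,0,0,40, 36,0,0,0,0,0,47, 36,0,0,0,0,0,47]' 60;python3 g.py; python3 -m crank '[36,0,0,-4,0,0,0, 36,0,0,-8,0,0,0, 36,0,0,-8,0,0,0]' 60;python3 g.py
```

```text
clock: 13.55
position: [0.5256, -0.0656, 0.0804]
tcp_rot: [-0.0, 0.894, -0.448, 0.001]
wrist_force: [0.5, 0.6, 6.4]
gripper_width: 0.0394
finger_force: 59.5
yaw -53.20124193797508 torque [-0.12835969 -0.0985426  -0.09288544] F [0.53581465 0.6119243  6.40263936]
clock: 13.92
position: [0.5248, -0.0656, 0.0878]
tcp_rot: [-0.0, 0.894, -0.447, 0.0]
wrist_force: [0.8, -0.2, -2.2]
gripper_width: 0.0398
finger_force: 59.4
yaw -53.14335220202725 torque [ 0.069878   -0.02465945  0.05247175] F [ 0.81497621 -0.18533419 -2.17082323]
```

```bash
python3 -m crank '[36,0,0,-10,0,0,0, 36,0,0,-25,0,0,0, 36,0,0,-45,0,0,0, 36,0,0,-65,0,0,0, 36,0,0,-83,0,0,0, 36,0,0,-92,0,0,0, 36,0,0,-92,0,0,0, 36,0,0,-92,0,0,0, 36,0,0,-92,0,0,0, 36,0,0,-92,0,0,0]' 60;python3 g.py
python3 - <<'E'
from h import *
i,K,E=cam("scene"); save("s5",i[120:380,180:440].repeat(2,0).repeat(2,1))
E
```

```text
clock: 15.18
position: [0.5246, -0.0655, 0.1791]
tcp_rot: [0.0, 0.894, -0.447, -0.0]
wrist_force: [0.3, 0.1, -1.5]
gripper_width: 0.0396
finger_force: 59.4
yaw -53.15634699048345 torque [ 0.11234095  0.02897862 -0.00975148] F [ 0.32913393  0.0548724  -1.45983845]
```

View pics/s5.png

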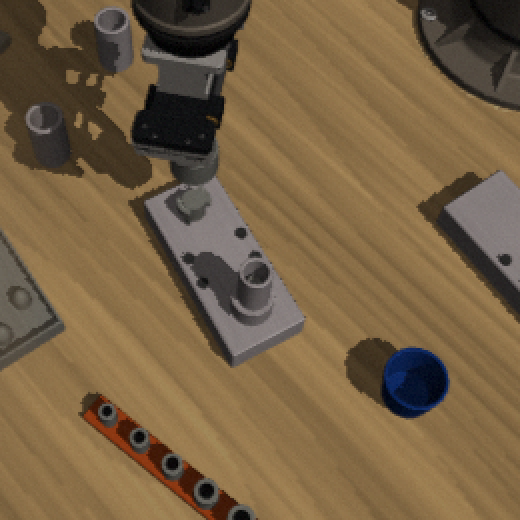

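The cap is in the gripper at (193,165) above the exposed stub at (193,203), and the tube is seated at (255,285). Everything else is undisturbed, so I'm handing in.

```bash
python3 -c "
from cell import job
print(job.hand_in())"
```

```text
the job is handed in; nothing more can be done
None
```

The vent tube is fully home on the spigot; the cap's thread proved left-handed (it loosens clockwise from above), and the cap is held still and upright about 99 mm above its seat, handed in at about 15 s.

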